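Dispense one screw capsule and slide it to its square

TASK

Press the red plunger of the dispenser all the way down once so that a single orange screw capsule comes out, and let it spring back up. Then push that capsule along the mat with the fingertips, without picking it up or tipping it over, until it lies wholly inside the yellow square. The other two capsules stay in the dispenser, and the phone and the other things on the mat are left where they are.

Things in the scene. Friction and masses are not known exactly. Their poses are not given: they have to be found in the camera images.
- dispenser: White dispenser fixed on the flat blue mat (mat top 3 mm above the bench). Origin on the mat under the centre of its clear open-topped magazine (42 mm square, 46 mm high, three stacked capsules inside), z up. Outlet faces its -x, roughly towards the robot; front face at x = -22 mm. The white housing behind reaches x = +87 mm, 58 mm wide, 46 mm high.
- outlet (a point): Centre of the outlet slot in the front face, 6 mm above the mat. A plunger press drives a slide that pushes the lowest capsule out here on to the mat: pressed slowly, its centre ends 64 mm ahead of the dispenser's origin (-x), y = 0; a fast press shoots it further. On release a spring returns plunger and slide and the next capsule drops; a second press would eject a second one.
- plunger_top (a point): Centre of the top of the red plunger cap, 36 mm in diameter, 82 mm above the mat when up (cap 6 mm thick), 50 mm behind the dispenser's origin (its +x). It is pressed straight down 30 mm to its stop and moves with the cap.
- plunger (a joint): Plunger travel in m: 0 up, 0.030 fully down at its stop. Spring return; takes about 3 N at the top rising to about 6 to 8 N at the stop (a little more when pressed fast).
- capsule0_center (a point): The lowest capsule in the magazine at the start, the one to be ejected and moved: an orange screw capsule: flat disc 30 mm in diameter, 12 mm high, white spot on top, about 18 g, loose; this point is its centre (half-way up). Slides on the mat.
- capsule1_center (a point): The second capsule, which must stay in the magazine: an orange screw capsule: flat disc 30 mm in diameter, 12 mm high, white spot on top, about 18 g, loose; this point is its centre (half-way up). 
- capsule2_center (a point): The top capsule, which must stay in the magazine: an orange screw capsule: flat disc 30 mm in diameter, 12 mm high, white spot on top, about 18 g, loose; this point is its centre (half-way up). 
- bay: Parking square: a square outline of yellow tape flat on the blue mat, 72 mm square inside, 80 mm outside, no height to speak of; to the left or the right of the dispenser. Origin at its centre on the mat; x and y along its sides, z up.
- phone: Bystander, loose: opened phone lying on the mat, black, 148 x 72 x 8 mm, long along its x; origin under its centre. It lies on the side of the dispenser where the square is not.
- screwdriver: Bystander, loose: green-handled screwdriver, 130 mm long along its x, under 30 mm high, lying on the mat.
- flux: Bystander, loose: upright amber bottle, 34 mm in diameter, 80 mm high; origin under its centre.
- battery: Bystander, loose: flat black battery 70 x 42 x 6 mm; origin under its centre.
- spudger: Bystander, loose: flat yellow pry tool, about 150 mm along its x, 18 mm wide, 5 mm high.
- tweezers: Bystander, loose: dark tweezers, about 130 mm along x, 12 mm wide, 6 mm high.
- screw_jar: Bystander, loose: small clear jar with green lid, 46 mm in diameter, 40 mm high; origin under its centre.
- capsule0: The same capsule as capsule0_center; origin at the centre of its underside.
Things that resemble listed ones, but are neither listed nor needed, are in the scene too. There is more than one size of the dispenser; the one meant has the size given above.

How it is judged:
By the outcome, as a careful person would: the job done as asked, in the order asked, and still so for the second after the job is handed in, with the robot touching nothing.
It also fails if it takes over 61 s, if anything falls off the work surface, if the arm or the gripper's body presses on something with over 40 N, if the wrist force passes 120 N, or if a joint passes its speed limit or range.

ROBOT

A 7-joint arm with a two-finger parallel gripper is mounted at the origin on the work surface. World frame = base frame: x ahead of the robot, y to its left, z up, the work surface at z = 0. Lengths are in m, angles in rad, forces in N, time in s.
With the tool pointing down it reaches from about 0.4 to 0.85 m from the base axis. Payload 10.4 kg.
Tool frame: the origin (TCP) lies on the mounting face of the last link; the fingertips stand r.tips_ahead ahead of it and the grasp point (between the pads) lies 164 mm ahead of it (r.tips_ahead is the distance from the TCP to the fingertips, in m); z points along the fingers, y is the line along which they close (so a half turn about z gives the same grasp; the last joint's range is limited). The gripper opens to 87 mm and grips with 3 to 60 N. Pads are 19 mm wide; open, the fingers measure 117 mm over their backs; the gripper's body (75 mm by 190 mm) begins 51 mm behind the grasp point.
Start: joints at [1.321, 0.332, -0.065, 1.46, 0.022, 1.35, -0.088], TCP at [0.141, -0.609, 0.405] pointing down, gripper open.
Joint ranges: [-2.6, 2.6], [-0.5, 2.12], [-1.47, 1.34], [0.16, 2.42], [-1.27, 4.41], [0.06, 2.06], [-2.6, 2.6]. Speed limits (rad/s): [2.22, 2.22, 2.79, 2.79, 3.14, 3.14, 3.14].

INTERFACE

Orientations are given as a unit quaternion [x, y, z, w].
In Python, from bench import telemetry, imaging, job, r gives the robot as it stands.
- The arm moves only by the tool move_arm, never from a script. Its argument "steps" is a list of rows, each an object of numbers: "dx", "dy", "dz": the shift along the tool's x, y, z in cm; "spin": the turn about the tool's z in rad. In form: [{"dx": .., "dy": .., "dz": .., "spin": ..}, ...]. A call has 1 to 12 rows; each row shifts and turns the commanded pose from where the row before left it, along the tool's axes as they then stand; what a row does not reach is not made up. A row lasts 1/10 s, in which the tool goes at most 50 mm and 8.59 degrees, less where a joint would pass 70% of its speed; a pose out of reach is approached as far as the arm can. A call with a gripper value outside its range is refused whole. "claw" is the finger opening in cm, from 0 to 8.7, set as the call begins (left out, the last holds). The fingers move at their own pace and stop on an object; "squeeze" is the grip in N (left out, the last holds). Time passes only in rows, so rows that do not move let the fingers close. It gives the time, the measured TCP pose, the force, the opening and the grip force at its end, in the units of the state.
- telemetry.read_state(): the state, without advancing time (a new reading comes with each control period).
- imaging.camera(name): name is "side" or "top" or "wrist"; returns a dict with "img" (420x560x3 uint8, red, green, blue), "camera_matrix" (3x3 intrinsics, pixels), "D" ([k1, k2, p1, p2, k3] as OpenCV has them; the pictures are not rectified), "R" (3x3) and "t" (3): a world point X has camera coordinates R X + t. Camera axes: x right, y down, z forward; pixel columns grow to the right and rows downward; lengths in m; the calibration is good to about 2 mm. A picture is of the moment at which its call begins. There is no depth.
- job.close_job(): hands the job in; it is judged then, once.
The state is a dict: "time": time; "joint_positions": joint angles; "joint_vel": joint speeds; "joint_torque": joint torques, N m; "ee_pos": TCP position; "eef_rot": TCP orientation; "ft_force": force on the tool from outside, world axes, zero at the start; "torque": the same for the moment, N m; "width": finger opening in m; "grip_force": force on a finger pad.
Only numpy, scipy, OpenCV 4.12 (cv2) and the standard library are available. Lean on these libraries where they do the work, as an engineer would, in place of code of your own. Each camera call takes 0.05 s, during which the arm holds its last target. There are 200 camera calls.

## Working session

There is one attempt and no reset: what is moved stays moved. The work goes in short steps, Python scripts to look and compute and a tool call to move; the robot and the scene stay as the last step left them, time stands still between calls to the robot, and variables do not carry over. Pictures are saved under pics/ and viewed, at most 10 in all, crops included, and the job is handed in when it is done.

Besides the shell and the picture viewer there is one more tool, called by a JSON object that holds its "name" and its "arguments", one argument or row to a line. move_arm: Moves the arm, as the interface text tells. Its arguments: {"type":"object","properties":{"steps":{"type":"array","items":{"type":"object","properties":{"dx":{"type":"number"},"dy":{"type":"number"},"dz":{"type":"number"},"spin":{"type":"number"}}}},"claw":{"type":"number"},"squeeze":{"type":"number"}},"required":["steps"]}

```bash
mkdir -p pics; cat > h.py <<'E'
import numpy as np, cv2
from bench import telemetry, imaging, job, r
def snap(n,f):
    c=imaging.camera(n); cv2.imwrite(f,c["img"][:,:,::-1]); np.savez(f+'.npz',**{k:np.array(v) for k,v in c.items()}); return c
def load(f): return dict(np.load(f+'.npz'))
def ray(c,px,z):
    K=np.array(c["camera_matrix"]);D=np.array(c["D"]);R=np.array(c["R"]);t=np.array(c["t"])
    u=cv2.undistortPoints(np.array(px,float).reshape(-1,1,2),K,D).reshape(-1,2)
    d=np.c_[u,np.ones(len(u))]@R; o=-R.T@t
    return o+d*((z-o[2])/d[:,2])[:,None]
def proj(c,X):
    R=np.array(c["R"]);rv=cv2.Rodrigues(R)[0]
    return cv2.projectPoints(np.array(X,float).reshape(-1,1,3),rv,np.array(c["t"]),np.array(c["camera_matrix"]),np.array(c["D"]))[0].reshape(-1,2)
E
python3 - <<'E'
from h import *
snap("top","pics/top0.png");snap("side","pics/side0.png")
s=telemetry.read_state();print(s["ee_pos"],s["eef_rot"],s["time"],s["width"],s["ft_force"],r.tips_ahead)
E
```

```text
[ 0.14049263 -0.60888831  0.40403066] [ 9.93576931e-01  1.13156756e-01 -1.32172400e-04 -6.42408941e-04] 0.1 0.0867016054599775 [-0.85717336  0.80208851  0.19166812] 0.1822
```

View pics/top0.png

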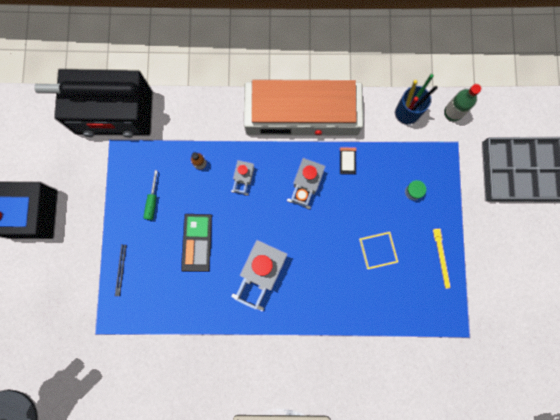

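View pics/side0.png

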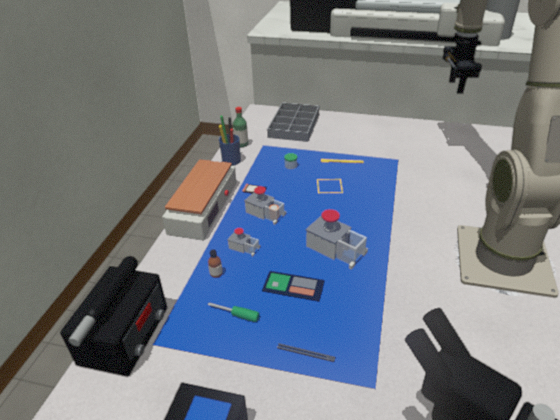

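The top view shows three dispensers. The one holding an orange capsule is at about (307,182), with its red cap at (309,173). The yellow square is at (379,250), and the phone at (197,242) is on the other side. I'll measure these.

```bash
python3 - <<'E'
from h import *
c=load("pics/top0.png");s=load("pics/side0.png")
im=c["img"].astype(int);R,G,B=im[...,0],im[...,1],im[...,2]
def cen(m,x0,x1,y0,y1):
    mm=np.zeros_like(m);mm[y0:y1,x0:x1]=m[y0:y1,x0:x1];y,x=np.nonzero(mm);return np.c_[x,y]
red=(R>150)&(G<70)&(B<70)
p=cen(red,295,325,160,185);q=(p.min(0)+p.max(0))/2;print('cap',len(p),q,np.ptp(p,0)+1);cap=ray(c,[q],.085)[0];print(cap)
for z in [.085]:print('cap edges',ray(c,[[p[:,0].min()-.5,q[1]],[p[:,0].max()+.5,q[1]]],z))
o=(R>150)&(G>70)&(R-B>60)
p=cen(o,290,315,185,205);print('caps',len(p),p.mean(0) if len(p) else 0);w=(R>90)
print('capsule top',ray(c,[[302,195.5]],.039))
y=(R>120)&(G>100)
p=cen(y,350,405,225,275);rc=cv2.minAreaRect(p.astype(np.float32));box=cv2.boxPoints(rc);W=ray(c,box,.003)
print('bay',W[:,:2],W.mean(0),[np.linalg.norm(W[i]-W[i-1]) for i in range(4)])
def big(c,x0,x1,y0,y1):return cv2.resize(c["img"][y0:y1,x0:x1,::-1],(400,400),interpolation=cv2.INTER_CUBIC)
cv2.imwrite("pics/crop.png",np.hstack([big(c,280,340,150,210),big(s,235,295,175,235)]))
E
```

```text
cap 114 [310. 172.] [13 13]
[ 0.69123997 -0.06702963  0.085     ]
cap edges [[ 0.69115937 -0.05117443  0.085     ]
 [ 0.6913183  -0.08287788  0.085     ]]
caps 68 [301.51470588 194.58823529]
capsule top [[ 0.64207383 -0.04949733  0.039     ]]
bay [[ 0.53955854 -0.19462292]
 [ 0.56090088 -0.27718484]
 [ 0.47889814 -0.2947097 ]
 [ 0.45789414 -0.2131169 ]] [ 0.50931293 -0.24490859  0.003     ] [np.float64(0.08373231781101773), np.float64(0.08527582384218219), np.float64(0.0838544518410435), np.float64(0.08425291070757808)]
```

View pics/crop.png

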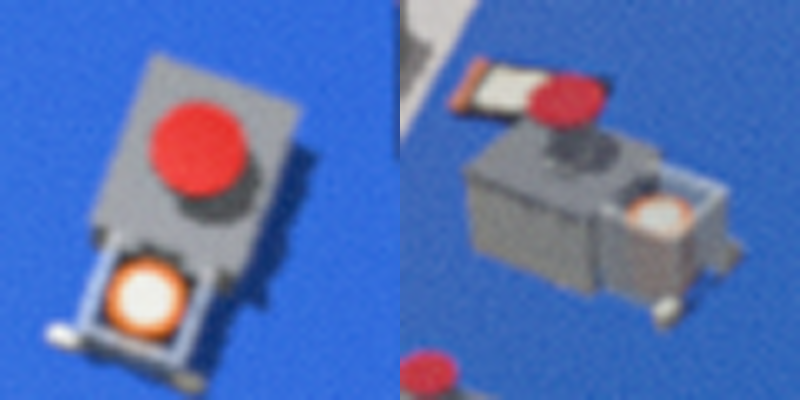

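Measured in the world frame:
- **Cap:** about (0.691, -0.067). It reads 32 mm across against the stated 36 mm.
- **Cap to magazine:** 52 mm against 50 mm, so this dispenser is the right size, with yaw about -19.6°.
- **Bay:** about (0.509, -0.245). The outer side reads 84 mm against 80 mm.

I'll move towards the plunger with the fingers closed.

{"name": "move_arm", "arguments": {
  "claw": 0,
  "steps": [
    {"dx": 3.3, "dy": -2.0},
    {"dx": 3.3, "dy": -2.0},
    {"dx": 3.3, "dy": -2.0},
    {"dx": 3.3, "dy": -2.0},
    {"dx": 3.3, "dy": -2.0},
    {"dx": 3.3, "dy": -2.0},
    {"dx": 3.3, "dy": -2.0},
    {"dx": 3.3, "dy": -2.0},
    {"dx": 3.3, "dy": -2.0},
    {"dx": 3.3, "dy": -2.0}
  ]
}}

```text
$.steps[0]: bad value
```

```bash
cat >> h.py <<'E'
def st():
    s=telemetry.read_state();x,y,z,w=s["eef_rot"];h=2*np.arctan2(y,x)
    print("t%.2f"%s["time"],"pos",np.round(s["ee_pos"],4),"tipz %.4f"%(s["ee_pos"][2]-r.tips_ahead),"head %.1f"%np.degrees(h),"F",np.round(s["ft_force"],1),"w %.4f"%s["width"],"q",np.round(s["joint_positions"],2));return s,h
def goto(tx,ty,tz=None):
    s,h=st();p=s["ee_pos"];d=np.array([tx,ty])-p[:2]
    print("cm dx %.2f dy %.2f"%(100*(d@[np.cos(h),np.sin(h)]),100*(d@[np.sin(h),-np.cos(h)])),"" if tz is None else "dz %.2f"%(100*(p[2]-tz)))
E
python3 - <<'E'
from h import *
c=load("pics/top0.png")
print("big cap",ray(c,[[262,265]],.12),"housing corners z.065",ray(c,[[254,242],[290,255],[270,293],[247,281]],.065))
goto(.691,-.067,.30)
E
```

```text
big cap [[0.46255859 0.04584095 0.12      ]] housing corners z.065 [[ 0.52094857  0.0682297   0.065     ]
 [ 0.49000752 -0.01922203  0.065     ]
 [ 0.39937229  0.02815799  0.065     ]
 [ 0.42727141  0.08347601  0.065     ]]
t0.10 pos [ 0.1405 -0.6089  0.404 ] tipz 0.2218 head 13.0 F [-0.9  0.8  0.2] w 0.0867 q [ 1.32  0.33 -0.06  1.46  0.02  1.35 -0.09]
cm dx 65.83 dy -40.42 dz 10.40
```

The call was refused, possibly because every row needs all four fields. I'll retry with them filled in.

{"name": "move_arm", "arguments": {
  "claw": 0,
  "steps": [
    {"dx": 3.3, "dy": -2.0, "dz": 0, "spin": 0},
    {"dx": 3.3, "dy": -2.0, "dz": 0, "spin": 0},
    {"dx": 3.3, "dy": -2.0, "dz": 0, "spin": 0},
    {"dx": 3.3, "dy": -2.0, "dz": 0, "spin": 0},
    {"dx": 3.3, "dy": -2.0, "dz": 0, "spin": 0},
    {"dx": 3.3, "dy": -2.0, "dz": 0, "spin": 0},
    {"dx": 3.3, "dy": -2.0, "dz": 0, "spin": 0},
    {"dx": 3.3, "dy": -2.0, "dz": 0, "spin": 0},
    {"dx": 3.3, "dy": -2.0, "dz": 0, "spin": 0},
    {"dx": 3.3, "dy": -2.0, "dz": 0, "spin": 0}
  ]
}}

```text
time: 1.1
ee_pos: [0.4179, -0.3386, 0.4046]
eef_rot: [0.994, 0.113, -0.0, -0.0]
ft_force: [0.4, -0.6, -0.5]
width: 0.0148
grip_force: 0.0
```

```bash
python3 -c "
from h import *
goto(.691,-.067,.30)"
```

```text
t1.10 pos [ 0.4179 -0.3386  0.4046] tipz 0.2224 head 13.0 F [ 0.4 -0.6 -0.5] w 0.0148 q [ 0.89  0.16 -0.33  1.68  0.05  1.31 -0.79]
cm dx 32.71 dy -20.33 dz 10.46
```

{"name": "move_arm", "arguments": {
  "steps": [
    {"dx": 3.2, "dy": -2.0, "dz": 0.8, "spin": 0},
    {"dx": 3.2, "dy": -2.0, "dz": 0.8, "spin": 0},
    {"dx": 3.2, "dy": -2.0, "dz": 0.8, "spin": 0},
    {"dx": 3.2, "dy": -2.0, "dz": 0.8, "spin": 0},
    {"dx": 3.2, "dy": -2.0, "dz": 0.8, "spin": 0},
    {"dx": 3.2, "dy": -2.0, "dz": 0.8, "spin": 0},
    {"dx": 3.2, "dy": -2.0, "dz": 0.8, "spin": 0},
    {"dx": 3.2, "dy": -2.0, "dz": 0.8, "spin": 0},
    {"dx": 3.2, "dy": -2.0, "dz": 0.8, "spin": 0},
    {"dx": 3.2, "dy": -2.0, "dz": 0.8, "spin": 0},
    {"dx": 0, "dy": 0, "dz": 0, "spin": 0}
  ]
}}

```text
time: 2.2
ee_pos: [0.6855, -0.0673, 0.3222]
eef_rot: [0.993, 0.116, -0.001, -0.002]
ft_force: [-0.6, 0.8, -0.5]
width: 0.0002
grip_force: 0.0
```

```bash
python3 - <<'E'
from h import *
goto(.691,-.067,.27)
c=snap("wrist","pics/w1.png")
im=c["img"].astype(int);R,G,B=im[...,0],im[...,1],im[...,2]
y,x=np.nonzero((R>150)&(G<70)&(B<70));print(len(x),x.min(),x.max(),y.min(),y.max())
print(ray(c,[[(x.min()+x.max())/2,(y.min()+y.max())/2]],.085),proj(c,[[.691,-.067,.085]]))
E
```

```text
t2.20 pos [ 0.6855 -0.0673  0.3222] tipz 0.1400 head 13.4 F [-0.6  0.8 -0.5] w 0.0002 q [ 0.35  0.57 -0.47  1.35  0.25  1.28 -1.46]
cm dx 0.54 dy 0.09 dz 5.22
1473 57 358 62 234
[[ 0.73272597 -0.00361637  0.085     ]] [[283.54817614 225.0818777 ]]
```

View pics/w1.png

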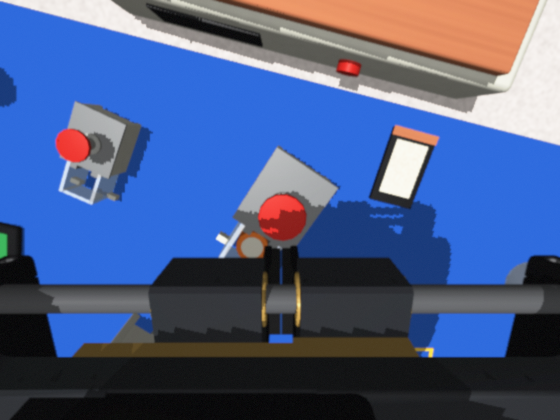

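The wrist view shows the red cap centred near (282,217). The fingertips at about (282,265) are just short of it, and the capsule's white spot is at (252,246).

```bash
python3 - <<'E'
from h import *
c=load("pics/w1.png")
C=ray(c,[[282,217]],.085)[0];print(C,ray(c,[[252,246]],.039),ray(c,[[258,217],[306,217]],.085))
goto((C[0]+.691)/2,(C[1]-.067)/2,.27)
E
```

```text
[ 0.69674438 -0.06445751  0.085     ] [[ 0.65000167 -0.04780225  0.039     ]] [[ 0.69268284 -0.04752503  0.085     ]
 [ 0.70080361 -0.08138002  0.085     ]]
t2.25 pos [ 0.6846 -0.07    0.3229] tipz 0.1407 head 13.2 F [-1.4 -0.2 -1.1] w 0.0001 q [ 0.36  0.56 -0.47  1.35  0.25  1.29 -1.46]
cm dx 1.00 dy -0.21 dz 5.29
```

{"name": "move_arm", "arguments": {
  "steps": [
    {"dx": 1.0, "dy": -0.2, "dz": 0, "spin": 0},
    {"dx": 0, "dy": 0, "dz": 0, "spin": 0.14},
    {"dx": 0, "dy": 0, "dz": 0, "spin": 0.14},
    {"dx": 0, "dy": 0, "dz": 0, "spin": 0.14},
    {"dx": 0, "dy": 0, "dz": 0, "spin": 0.14},
    {"dx": 0, "dy": 0, "dz": 1.5, "spin": 0},
    {"dx": 0, "dy": 0, "dz": 1.5, "spin": 0},
    {"dx": 0, "dy": 0, "dz": 1.2, "spin": 0},
    {"dx": 0, "dy": 0, "dz": 0, "spin": 0},
    {"dx": 0, "dy": 0, "dz": 0, "spin": 0}
  ]
}}

```text
time: 3.25
ee_pos: [0.6932, -0.069, 0.2822]
eef_rot: [0.986, -0.165, -0.0, -0.0]
ft_force: [-0.6, -0.4, 0.4]
width: 0.0006
grip_force: 0.0
```

```bash
python3 -c "
from h import *
goto(.694,-.066,.267)"
```

```text
t3.25 pos [ 0.6932 -0.069   0.2822] tipz 0.1000 head -19.0 F [-0.6 -0.4  0.4] w 0.0006 q [ 0.28  0.6  -0.36  1.37  0.21  1.21 -2.  ]
cm dx -0.02 dy -0.31 dz 1.52
```

{"name": "move_arm", "arguments": {
  "steps": [
    {"dx": 0, "dy": -0.2, "dz": 0.6, "spin": 0},
    {"dx": 0, "dy": 0, "dz": 0.6, "spin": 0},
    {"dx": 0, "dy": 0, "dz": 0.15, "spin": 0},
    {"dx": 0, "dy": 0, "dz": 0.15, "spin": 0},
    {"dx": 0, "dy": 0, "dz": 0.15, "spin": 0},
    {"dx": 0, "dy": 0, "dz": 0.15, "spin": 0},
    {"dx": 0, "dy": 0, "dz": 0.15, "spin": 0},
    {"dx": 0, "dy": 0, "dz": 0.15, "spin": 0},
    {"dx": 0, "dy": 0, "dz": 0.15, "spin": 0},
    {"dx": 0, "dy": 0, "dz": 0.15, "spin": 0}
  ]
}}

```text
time: 4.25
ee_pos: [0.6939, -0.067, 0.2591]
eef_rot: [0.986, -0.166, 0.0, 0.0]
ft_force: [-4.7, -0.6, 6.4]
width: 0.0005
grip_force: 3.0
```

{"name": "move_arm", "arguments": {
  "steps": [
    {"dx": 0, "dy": 0, "dz": 0.17, "spin": 0},
    {"dx": 0, "dy": 0, "dz": 0.17, "spin": 0},
    {"dx": 0, "dy": 0, "dz": 0.17, "spin": 0},
    {"dx": 0, "dy": 0, "dz": 0.17, "spin": 0},
    {"dx": 0, "dy": 0, "dz": 0.17, "spin": 0},
    {"dx": 0, "dy": 0, "dz": 0.17, "spin": 0},
    {"dx": 0, "dy": 0, "dz": 0.17, "spin": 0},
    {"dx": 0, "dy": 0, "dz": 0.17, "spin": 0},
    {"dx": 0, "dy": 0, "dz": 0.17, "spin": 0},
    {"dx": 0, "dy": 0, "dz": 0.17, "spin": 0},
    {"dx": 0, "dy": 0, "dz": 0.17, "spin": 0},
    {"dx": 0, "dy": 0, "dz": 0.17, "spin": 0}
  ]
}}

```text
time: 5.45
ee_pos: [0.6939, -0.067, 0.2388]
eef_rot: [0.986, -0.166, 0.0, 0.0]
ft_force: [-3.5, 0.8, 7.2]
width: 0.0005
grip_force: 3.4
```

Tip height is 0.0566 m and the stop should be near 0.055 m, so I'll creep down until the force jumps.

{"name": "move_arm", "arguments": {
  "steps": [
    {"dx": 0, "dy": 0, "dz": 0.1, "spin": 0},
    {"dx": 0, "dy": 0, "dz": 0.1, "spin": 0},
    {"dx": 0, "dy": 0, "dz": 0.05, "spin": 0},
    {"dx": 0, "dy": 0, "dz": 0, "spin": 0}
  ]
}}

```text
time: 5.85
ee_pos: [0.694, -0.0669, 0.2375]
eef_rot: [0.986, -0.166, 0.0, 0.0]
ft_force: [-8.1, 0.7, 14.4]
width: 0.0003
grip_force: 7.3
```

{"name": "move_arm", "arguments": {
  "steps": [
    {"dx": 0, "dy": 0, "dz": 0.1, "spin": 0},
    {"dx": 0, "dy": 0, "dz": 0.05, "spin": 0},
    {"dx": 0, "dy": 0, "dz": 0, "spin": 0}
  ]
}}

```text
time: 6.15
ee_pos: [0.694, -0.0669, 0.2373]
eef_rot: [0.986, -0.166, 0.001, 0.0]
ft_force: [-12.1, 1.3, 23.3]
width: 0.0004
grip_force: 11.8
```

{"name": "move_arm", "arguments": {
  "steps": [
    {"dx": 0, "dy": 0, "dz": -0.4, "spin": 0},
    {"dx": 0, "dy": 0, "dz": -0.4, "spin": 0},
    {"dx": 0, "dy": 0, "dz": -0.4, "spin": 0},
    {"dx": 0, "dy": 0, "dz": -0.4, "spin": 0},
    {"dx": 0, "dy": 0, "dz": -0.4, "spin": 0},
    {"dx": 0, "dy": 0, "dz": -0.4, "spin": 0},
    {"dx": 0, "dy": 0, "dz": -0.4, "spin": 0},
    {"dx": 0, "dy": 0, "dz": -0.6, "spin": 0},
    {"dx": 0, "dy": 0, "dz": -1.5, "spin": 0},
    {"dx": 0, "dy": 0, "dz": -2.5, "spin": 0},
    {"dx": 0, "dy": 0, "dz": -2.5, "spin": 0}
  ]
}}

```text
time: 7.25
ee_pos: [0.6938, -0.067, 0.3348]
eef_rot: [0.986, -0.166, -0.0, 0.0]
ft_force: [-0.2, -0.1, -0.0]
width: 0.0002
grip_force: 0.0
```

{"name": "move_arm", "arguments": {
  "steps": [
    {"dx": -1.0, "dy": -3.0, "dz": 0, "spin": 0},
    {"dx": -1.0, "dy": -3.0, "dz": 0, "spin": 0},
    {"dx": -1.0, "dy": -3.0, "dz": 0, "spin": 0},
    {"dx": -1.0, "dy": -3.0, "dz": 0, "spin": 0},
    {"dx": -1.0, "dy": -3.0, "dz": 0, "spin": 0},
    {"dx": 0, "dy": 0, "dz": 0, "spin": 0}
  ]
}}

```text
time: 7.85
ee_pos: [0.6948, 0.0974, 0.3344]
eef_rot: [0.987, -0.162, -0.0, -0.002]
ft_force: [0.3, 0.7, 0.4]
width: 0.0003
grip_force: 0.0
```

```bash
python3 - <<'E'
from h import *
st()
c=snap("top","pics/top1.png");s=snap("side","pics/side1.png")
def big(c,x0,x1,y0,y1):return cv2.resize(c["img"][y0:y1,x0:x1,::-1],(400,400),interpolation=cv2.INTER_CUBIC)
cv2.imwrite("pics/crop1.png",np.hstack([big(c,270,350,155,235),big(s,235,315,170,250)]))
E
```

```text
t7.85 pos [0.6948 0.0974 0.3344] tipz 0.1522 head -18.7 F [0.3 0.7 0.4] w 0.0003 q [ 0.07  0.57 -0.41  1.3   0.22  1.31 -2.23]
```

View pics/crop1.png

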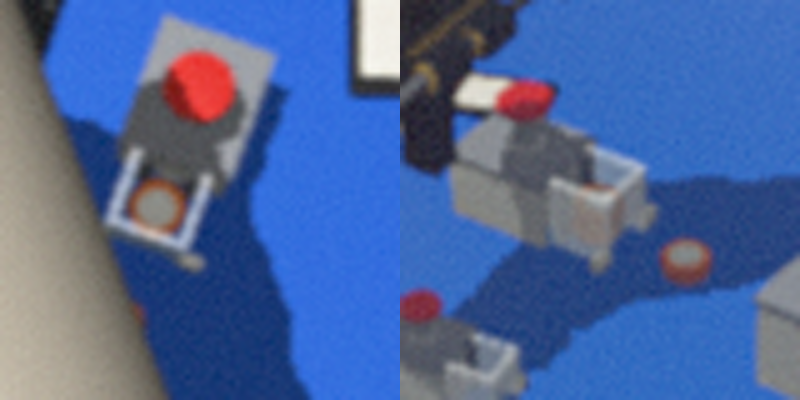

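The single capsule is out and the plunger is back up. In the side picture the capsule's top is near (292,221). I'll locate it and cross-check against the 64 mm given.

```bash
python3 - <<'E'
from h import *
s=load("pics/side1.png")
im=s["img"].astype(int);R,G,B=im[...,0],im[...,1],im[...,2]
m=(R>1.25*B)&(R>80); m2=np.zeros_like(m);m2[210:232,283:303]=m[210:232,283:303]
y,x=np.nonzero(m2);print(len(x),x.min(),x.max(),y.min(),y.max())
print('px centre body',ray(s,[[(x.min()+x.max())/2,(y.min()+y.max())/2]],.009), 'top',ray(s,[[292,221]],.015))
yaw=np.radians(-19.3);print('expected',np.array([.694,-.066])-.114*np.array([np.cos(yaw),np.sin(yaw)]))
E
```

```text
36 287 296 219 225
px centre body [[ 0.58998725 -0.0280746   0.009     ]] top [[ 0.58785761 -0.0257155   0.015     ]]
expected [ 0.58640669 -0.02832136]
```

The capsule is at (0.588, -0.028), 2 mm from where it should be. The tool's y axis already points to the bay, which is 231 mm away at heading -110°. I'll come down behind the capsule with closed fingers.

```bash
python3 -c "
from h import *
goto(.603,.0155,.189)"
```

```text
t7.95 pos [0.6956 0.0919 0.3341] tipz 0.1519 head -19.0 F [-0.2 -0.5  0.4] w 0.0002 q [ 0.07  0.57 -0.4   1.3   0.22  1.31 -2.23]
cm dx -6.27 dy 10.24 dz 14.51
```

{"name": "move_arm", "arguments": {
  "steps": [
    {"dx": -1.6, "dy": 2.6, "dz": 0, "spin": 0},
    {"dx": -1.6, "dy": 2.6, "dz": 0, "spin": 0},
    {"dx": -1.6, "dy": 2.6, "dz": 0, "spin": 0},
    {"dx": -1.5, "dy": 2.4, "dz": 0, "spin": 0},
    {"dx": 0, "dy": 0, "dz": 2, "spin": 0},
    {"dx": 0, "dy": 0, "dz": 2.5, "spin": 0},
    {"dx": 0, "dy": 0, "dz": 2.5, "spin": 0},
    {"dx": 0, "dy": 0, "dz": 2.5, "spin": 0},
    {"dx": 0, "dy": 0, "dz": 1.5, "spin": 0},
    {"dx": 0, "dy": 0, "dz": 1.0, "spin": 0},
    {"dx": 0, "dy": 0, "dz": 0, "spin": 0},
    {"dx": 0, "dy": 0, "dz": 0, "spin": 0}
  ]
}}

```text
time: 9.15
ee_pos: [0.6033, 0.0151, 0.2143]
eef_rot: [0.986, -0.166, 0.001, -0.0]
ft_force: [0.2, -0.3, 0.2]
width: 0.0005
grip_force: 0.0
```

```bash
python3 - <<'E'
from h import *
goto(.603,.0155,.189)
s=snap("side","pics/side2.png");cv2.imwrite("pics/crop2.png",cv2.resize(s["img"][170:260,240:360,::-1],(800,600),interpolation=cv2.INTER_CUBIC))
E
```

```text
t9.15 pos [0.6033 0.0151 0.2143] tipz 0.0321 head -19.1 F [ 0.2 -0.3  0.2] w 0.0005 q [ 0.21  0.49 -0.39  1.7   0.22  1.   -2.16]
cm dx -0.04 dy -0.03 dz 2.53
```

View pics/crop2.png

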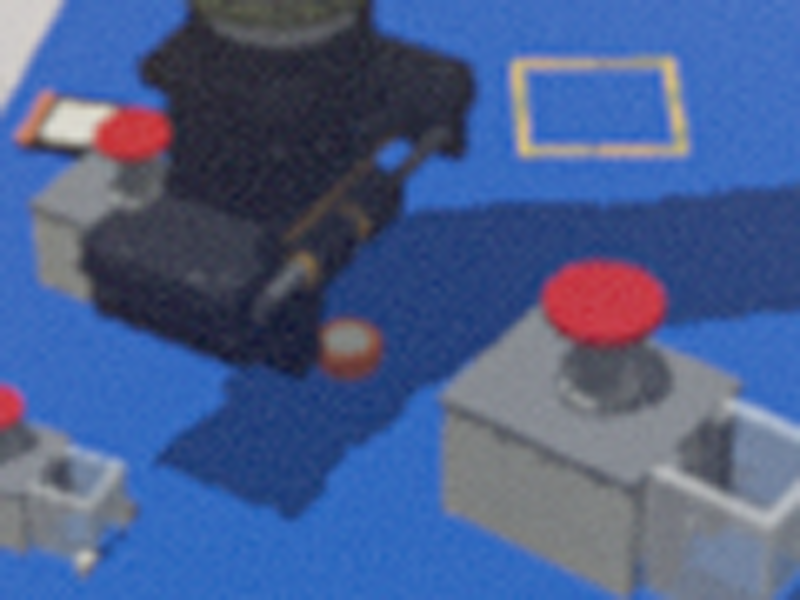

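The capsule stands upright just ahead of the gripper at crop (350,348), and the plunger and dispenser are clear of the body. I'll lower the tips to 8 mm and start pushing.

{"name": "move_arm", "arguments": {
  "steps": [
    {"dx": 0, "dy": 0, "dz": 1.2, "spin": 0},
    {"dx": 0, "dy": 0, "dz": 1.2, "spin": 0},
    {"dx": 0, "dy": 0, "dz": 0, "spin": 0},
    {"dx": 0, "dy": 0.4, "dz": 0, "spin": 0},
    {"dx": 0, "dy": 0.4, "dz": 0, "spin": 0},
    {"dx": 0, "dy": 0.4, "dz": 0, "spin": 0},
    {"dx": 0, "dy": 0.4, "dz": 0, "spin": 0},
    {"dx": 0, "dy": 0.4, "dz": 0, "spin": 0},
    {"dx": 0, "dy": 0.4, "dz": 0, "spin": 0},
    {"dx": 0, "dy": 0.4, "dz": 0, "spin": 0},
    {"dx": 0, "dy": 0.4, "dz": 0, "spin": 0}
  ]
}}

```text
time: 10.3
ee_pos: [0.5923, -0.0152, 0.1894]
eef_rot: [0.986, -0.166, 0.0, -0.0]
ft_force: [1.0, -0.4, 0.6]
width: 0.0005
grip_force: 0.2
```

{"name": "move_arm", "arguments": {
  "steps": [
    {"dx": -0.01, "dy": 0.6, "dz": 0, "spin": 0},
    {"dx": -0.01, "dy": 0.6, "dz": 0, "spin": 0},
    {"dx": -0.01, "dy": 0.6, "dz": 0, "spin": 0},
    {"dx": -0.01, "dy": 0.6, "dz": 0, "spin": 0},
    {"dx": -0.01, "dy": 0.6, "dz": 0, "spin": 0},
    {"dx": -0.01, "dy": 0.6, "dz": 0, "spin": 0},
    {"dx": -0.01, "dy": 0.6, "dz": 0, "spin": 0},
    {"dx": -0.01, "dy": 0.6, "dz": 0, "spin": 0},
    {"dx": 0, "dy": 0.4, "dz": 0, "spin": 0},
    {"dx": 0, "dy": 0, "dz": 0, "spin": 0}
  ]
}}

```text
time: 11.3
ee_pos: [0.5744, -0.0646, 0.1893]
eef_rot: [0.986, -0.166, 0.0, 0.0]
ft_force: [-0.3, -0.2, -0.6]
width: 0.0004
grip_force: 0.0
```

```bash
cat >> h.py <<'E'
def cap(f,n="side",box=(200,420,150,280)):
    s=snap(n,f);im=s["img"].astype(np.uint8);h=cv2.cvtColor(im,cv2.COLOR_RGB2HSV)
    m=((h[...,0]<14)|(h[...,0]>172))&(h[...,1]>90)&(h[...,2]>60);k=np.zeros_like(m);x0,x1,y0,y1=box;k[y0:y1,x0:x1]=m[y0:y1,x0:x1]
    k=cv2.morphologyEx(k.astype(np.uint8),cv2.MORPH_CLOSE,np.ones((3,3)))
    N,L,S,C=cv2.connectedComponentsWithStats(k)
    for i in range(1,N):
        if S[i,4]>8:
            b=S[i];q=[b[0]+b[2]/2-.5,b[1]+b[3]/2-.5];print(b,np.round(ray(s,[q],.009)[0],4))
E
python3 - <<'E'
from h import *
st();cap("pics/s3.png");print('top');cap("pics/t3.png","top",(260,420,160,290))
E
```

```text
t11.30 pos [ 0.5744 -0.0646  0.1893] tipz 0.0071 head -19.1 F [-0.3 -0.2 -0.6] w 0.0004 q [ 0.34  0.47 -0.37  1.78  0.21  0.93 -2.03]
[200 160  31  54 905] [ 0.8765 -0.1553  0.009 ]
[243 185   5   7  10] [ 0.7776 -0.1676  0.009 ]
[254 187  12   7  67] [ 0.7282 -0.1665  0.009 ]
[224 190   5   6  22] [ 0.8299 -0.1306  0.009 ]
[304 209   4   5  11] [ 0.5604 -0.0888  0.009 ]
[322 210  17  12 160] [ 0.4842 -0.0826  0.009 ]
[235 229   8   6  34] [0.7297 0.0467 0.009 ]
[209 257  11   9  72] [0.7557 0.1782 0.009 ]
top
[302 165  15  10 108] [ 0.7175 -0.0691  0.009 ]
[260 255  13  21 227] [0.4687 0.0403 0.009 ]
```

The partly visible capsule is near (0.560, -0.089), directly ahead of the fingers as expected. I'll push further.

{"name": "move_arm", "arguments": {
  "steps": [
    {"dx": -0.01, "dy": 0.5, "dz": 0, "spin": 0},
    {"dx": -0.01, "dy": 0.6, "dz": 0, "spin": 0},
    {"dx": -0.01, "dy": 0.6, "dz": 0, "spin": 0},
    {"dx": -0.01, "dy": 0.6, "dz": 0, "spin": 0},
    {"dx": -0.01, "dy": 0.6, "dz": 0, "spin": 0},
    {"dx": -0.01, "dy": 0.6, "dz": 0, "spin": 0},
    {"dx": -0.01, "dy": 0.6, "dz": 0, "spin": 0},
    {"dx": -0.01, "dy": 0.6, "dz": 0, "spin": 0},
    {"dx": -0.01, "dy": 0.5, "dz": 0, "spin": 0},
    {"dx": 0, "dy": 0.4, "dz": 0, "spin": 0},
    {"dx": 0, "dy": 0, "dz": 0, "spin": 0}
  ]
}}

```text
time: 12.5
ee_pos: [0.5552, -0.1171, 0.1893]
eef_rot: [0.986, -0.166, -0.0, 0.0]
ft_force: [-0.1, -0.5, 0.0]
width: 0.0005
grip_force: 0.0
```

```bash
python3 - <<'E'
from h import *
st();cap("pics/s4.png",box=(280,350,170,225));c=load("pics/s4.png");print(proj(c,[[.546,-.146,.009]]))
cv2.imwrite("pics/crop4.png",cv2.resize(c["img"][165:255,260,...].reshape(90,1,3) if 0 else c["img"][165:240,260:360,::-1],(800,600),interpolation=cv2.INTER_CUBIC))
E
```

```text
t12.50 pos [ 0.5552 -0.1171  0.1893] tipz 0.0071 head -19.1 F [-0.1 -0.5  0. ] w 0.0005 q [ 0.42  0.45 -0.36  1.81  0.19  0.91 -1.92]
[314 200   4   5  10] [ 0.5393 -0.1403  0.009 ]
[322 210  17  12 153] [ 0.4842 -0.0826  0.009 ]
[[313.73532285 200.67850185]]
```

View pics/crop4.png

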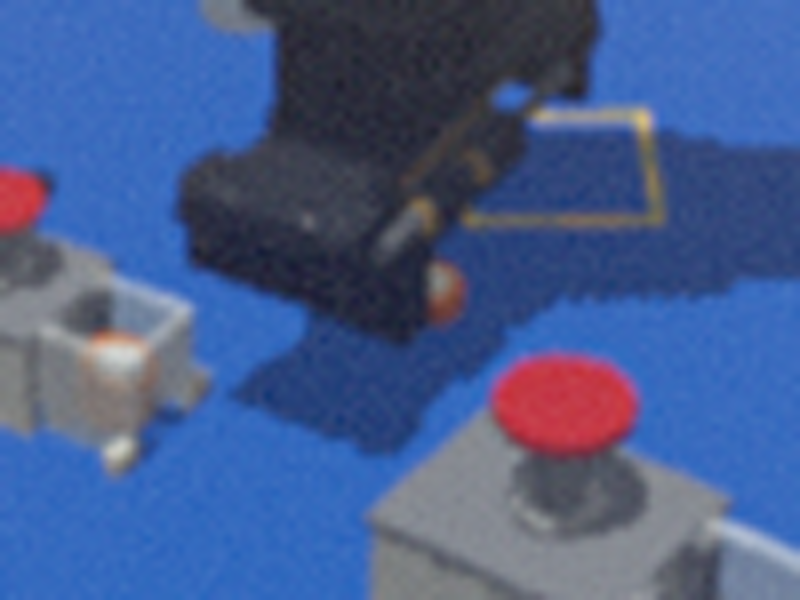

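The capsule is upright at about px (314,201), within about 3 mm of the finger's centre line. About 105 mm remain.

{"name": "move_arm", "arguments": {
  "steps": [
    {"dx": -0.03, "dy": 0.4, "dz": 0, "spin": 0},
    {"dx": -0.03, "dy": 0.6, "dz": 0, "spin": 0},
    {"dx": -0.03, "dy": 0.6, "dz": 0, "spin": 0},
    {"dx": -0.03, "dy": 0.6, "dz": 0, "spin": 0},
    {"dx": -0.03, "dy": 0.6, "dz": 0, "spin": 0},
    {"dx": -0.03, "dy": 0.6, "dz": 0, "spin": 0},
    {"dx": -0.03, "dy": 0.6, "dz": 0, "spin": 0},
    {"dx": -0.03, "dy": 0.6, "dz": 0, "spin": 0},
    {"dx": -0.03, "dy": 0.6, "dz": 0, "spin": 0},
    {"dx": -0.03, "dy": 0.6, "dz": 0, "spin": 0},
    {"dx": 0, "dy": 0.4, "dz": 0, "spin": 0}
  ]
}}

```text
time: 13.65
ee_pos: [0.5321, -0.1747, 0.1893]
eef_rot: [0.986, -0.166, -0.0, 0.0]
ft_force: [-0.0, 0.9, 1.4]
width: 0.0005
grip_force: 0.1
```

{"name": "move_arm", "arguments": {
  "steps": [
    {"dx": 0, "dy": 0.6, "dz": 0, "spin": 0},
    {"dx": 0, "dy": 0.6, "dz": 0, "spin": 0},
    {"dx": 0, "dy": 0.6, "dz": 0, "spin": 0},
    {"dx": 0, "dy": 0.6, "dz": 0, "spin": 0},
    {"dx": 0, "dy": 0.5, "dz": 0, "spin": 0},
    {"dx": 0, "dy": 0.4, "dz": 0, "spin": 0},
    {"dx": 0, "dy": 0.3, "dz": 0, "spin": 0},
    {"dx": 0, "dy": 0.2, "dz": 0, "spin": 0},
    {"dx": 0, "dy": 0, "dz": 0, "spin": 0}
  ]
}}

```text
time: 14.55
ee_pos: [0.5198, -0.2102, 0.1893]
eef_rot: [0.986, -0.166, 0.0, 0.0]
ft_force: [-0.9, 0.3, -0.5]
width: 0.0002
grip_force: 0.0
```

```bash
python3 - <<'E'
from h import *
goto(.519,-.217);cap("pics/s5.png",box=(280,350,170,208))
E
```

```text
t14.55 pos [ 0.5198 -0.2102  0.1893] tipz 0.0071 head -19.1 F [-0.9  0.3 -0.5] w 0.0002 q [ 0.58  0.44 -0.32  1.83  0.17  0.9  -1.73]
cm dx 0.15 dy 0.67
```

{"name": "move_arm", "arguments": {
  "steps": [
    {"dx": 0, "dy": 0.3, "dz": 0, "spin": 0},
    {"dx": 0, "dy": 0.3, "dz": 0, "spin": 0},
    {"dx": 0, "dy": 0, "dz": 0, "spin": 0},
    {"dx": 0, "dy": -0.5, "dz": 0, "spin": 0},
    {"dx": 0, "dy": -1.0, "dz": 0, "spin": 0},
    {"dx": 0, "dy": -1.5, "dz": -0.5, "spin": 0},
    {"dx": 0, "dy": 0, "dz": -3, "spin": 0},
    {"dx": 0, "dy": 0, "dz": -4, "spin": 0},
    {"dx": 0, "dy": 0, "dz": -4, "spin": 0},
    {"dx": 0, "dy": 0, "dz": -4, "spin": 0},
    {"dx": 0, "dy": 0, "dz": -4, "spin": 0}
  ]
}}

```text
time: 15.7
ee_pos: [0.528, -0.1854, 0.3866]
eef_rot: [0.986, -0.165, 0.0, -0.0]
ft_force: [1.1, 0.5, -0.4]
width: 0.0003
grip_force: 0.0
```

{"name": "move_arm", "arguments": {
  "steps": [
    {"dx": 0, "dy": -4, "dz": 0, "spin": 0},
    {"dx": 0, "dy": -4, "dz": 0, "spin": 0},
    {"dx": 0, "dy": -4, "dz": 0, "spin": 0},
    {"dx": 0, "dy": -4, "dz": 0, "spin": 0},
    {"dx": 0, "dy": -4, "dz": 0, "spin": 0},
    {"dx": 0, "dy": -4, "dz": 0, "spin": 0},
    {"dx": 0, "dy": 0, "dz": 0, "spin": 0}
  ]
}}

```text
time: 16.4
ee_pos: [0.6062, 0.048, 0.3847]
eef_rot: [0.987, -0.161, -0.0, -0.002]
ft_force: [-0.4, 1.2, -0.3]
width: 0.0003
grip_force: 0.0
```

```bash
python3 - <<'E'
from h import *
st();cap("pics/s6.png",box=(290,360,165,200));print('top');cap("pics/t6.png","top",(355,405,225,275))
a=load("pics/s6.png")["img"][170:200,310:350,::-1];b=load("pics/t6.png")["img"][120:345,:,::-1]
cv2.imwrite("pics/crop6.png",np.vstack([cv2.resize(b,(800,321)),cv2.resize(np.hstack([a,load("pics/t6.png")["img"][235:265,360:400,::-1]]),(744,279),interpolation=cv2.INTER_CUBIC) if 0 else cv2.resize(np.hstack([a,load("pics/t6.png")["img"][235:265,360:400,::-1]]),(800,279),interpolation=cv2.INTER_CUBIC)]))
E
```

```text
t16.40 pos [0.6062 0.048  0.3847] tipz 0.2025 head -18.5 F [-0.4  1.2 -0.3] w 0.0003 q [ 0.24  0.35 -0.49  1.52  0.16  1.32 -2.17]
[326 184   8   4  20] [ 0.5116 -0.2387  0.009 ]
top
[371 245  12  11  57] [ 0.5086 -0.239   0.009 ]
```

View pics/crop6.png

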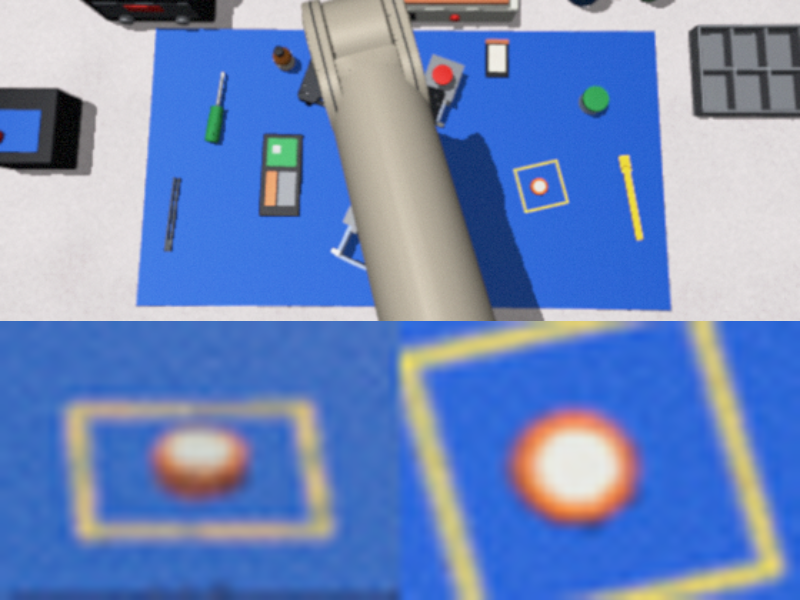

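The capsule lies upright and nearly centred in the yellow square (px 377,250 in the top view), and the other things on the mat haven't moved. The robot touches nothing, so I'm handing in.

```bash
python3 -c "
from bench import job
print(job.close_job())"
```

```text
the job is handed in; nothing more can be done
None
```

One press released a single capsule and the plunger sprang back up; the capsule now lies upright and wholly inside the yellow square, nothing else on the mat appears to have moved, and the job is handed in at about 16.5 s.

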